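# Load the guided punch and draw the work slide to its mark

## Task

Take the punch with the rubber collar out of the wooden rack and put it point down into the steel guide sleeve of the punching jig until its collar sits on the sleeve, and let go of it. Then pull the jig's spring-return slide out by its upright wooden handle until the black line across the slide lines up with the tip of the brass pointer, and finish holding it there with the gripper, ready for the hammer blow: do not let go of the handle. Leave the other tools and things on the bench where they are.

Things in the scene. Friction and masses are not known exactly. Their poses are not given: they have to be found in the camera images.
- jig: Dark steel punching jig, fixed, origin on the bench; bed x = -85 to +125 mm in its frame, 92 mm wide, rails 24 mm high. Its own -x is the direction in which the slide is pulled out (towards the robot). A square steel guide sleeve, 34 x 34 mm, z = 32 to 80 mm, stands between two 74 mm high pillars at (50, 0) mm in the jig frame.
- guide_mouth (a point): Centre of the guide sleeve's open top, 80 mm above the bench. The bore is vertical, round, 12 mm wide with a 2 mm chamfer, open right through (48 mm long). Below it is a 4 mm gap between the seated punch's tip and the sheet on the slide. Axes as the jig.
- slide: Aluminium slide plate in the jig, 235 x 60 x 8 mm, top 22 mm above the bench. Origin: on its top at the foot of the handle, axes as the jig. Moves only along the jig's x: rests home, pulls out along the jig's -x, up to 75 mm. A spring always pulls it home: 4.4 N at home plus 1.1 N for every 10 mm out; let go, it returns.
- handle_top (a point): Centre of the top of the slide's handle, 80 mm above the bench: an upright round post of dark wood, 18 mm thick, 58 mm high, on the robot's end of the slide, 150 mm from the sleeve with the slide home. Clear space of 25 mm or more all round it. Moves with the slide.
- slide_line (a point): Middle of the black line, 4 mm wide, that runs across the slide's top; 100 mm from the handle's axis (jig +x side of it). Moves with the slide.
- pointer_tip (a point): Tip of the small brass pointer clamped on the jig's rail at the jig's +y side, reaching in over the slide, 24 mm above the bench; axes as the jig. The mark: slide_line must come to the same position along the jig's x as this tip (their y differs by 15 mm). At the start it lies 30 to 58 mm from the line in the jig's -x direction.
- rack: Light wooden punch rack, fixed, 50 x 150 x 45 mm (x, y, z), origin at the centre of its underside. Three holes in a row along its y at -50, 0 and +50 mm, each 12 mm wide and 40 mm deep; one punch stands upright in each, in any order.
- punch: The punch to use: a round steel rod 9 mm thick, 130 mm long, with a black rubber collar 22 mm wide and 8 mm thick (52 to 60 mm from the tip); the longest of the three and the only one with a collar. Origin: centre of its lower tip; z runs up along it. Standing in the rack, its tip is 5 mm above the bench. 60 to 110 g.
- punch_collar (a point): Centre of the underside of the collar, 52 mm above the punch's tip; rests on the guide_mouth when the punch is seated.
- punch_short: Another punch in the rack: plain steel rod, 9 mm thick, 100 mm long, no collar. Origin at its lower tip. To be left in place.
- punch_headed: Another punch in the rack: steel rod, 9 mm thick, 103 mm long, with a flared head 18 mm wide at its top and no collar. Origin at its lower tip. To be left in place.
- stamp: Turned dark wooden stamp, 38 mm wide, 50 mm high, standing between jig and rack. Origin: centre of its underside. Leave alone.
- hammer: Chasing hammer lying at the robot's right, 236 mm long along its x (handle from -120 mm, head at +100 mm), 86 mm over its head, 32 mm high. Leave alone.
- tape: Ring-shaped reel 90 mm wide, 22 mm high, lying flat. Origin: centre of its underside. Leave alone.
- wood_block: Block of light wood, 150 x 50 x 35 mm. Origin: centre of its underside. Leave alone.
- jar: Small amber jar, 60 mm wide, 75 mm high. Origin: centre of its underside. Leave alone.
- pitch_block: Fixed block with rows of silver domes, 150 x 210 x 80 mm, at the far left. Origin: centre of its underside.
Things that resemble listed ones, but are neither listed nor needed, are in the scene too. Leave any red look-alike of the punch alone.

How it is judged:
On the way, in this order (a step that is already met when the one before it is completed fails the run):
1. the collared punch is seated in the guide sleeve, collar on the sleeve, and released (z of punch_collar in the frame of guide_mouth between -0.004 and 0.004 m and horizontal distance between punch_collar and guide_mouth below 0.005 m and angle between punch's own z axis and vertical below 0.1 rad and contact force between the arm and punch below 0.5 N), for 0.3 s.
2. the slide is held by the gripper with its line at the pointer (x of slide_line in the frame of pointer_tip between -0.004 and 0.004 m and contact force between the fingers and slide above 3 N), for 0.3 s.
At the end, for the whole second after the job is handed in: Punch collar within 4 mm of the sleeve top and 5 mm of its axis, tilt under 0.1 rad, untouched by the robot and still. The line is within 4 mm of the pointer tip along the travel, the slide still, and the fingers press on slide or handle with over 3 N (all of step 1 and all of step 2 and linear speed of slide below 0.01 m/s and linear speed of punch below 0.02 m/s); the arm keeps its last pose, push and grip.
It fails at once if another tool or thing on the bench is moved by more than 30 mm (distance of any of punch_short, punch_headed, stamp, hammer, tape, wood_block, jar from where it was at the start of the episode above 0.03 m).
It also fails if it takes over 53 s, if anything falls off the work surface, if the arm or the gripper's body presses on something with over 40 N, if the wrist force passes 120 N, or if a joint passes its speed limit or range.

## Robot

A 7-joint arm with a two-finger parallel gripper is mounted at the origin on the work surface. World frame = base frame: x ahead of the robot, y to its left, z up, the work surface at z = 0. Lengths are in m, angles in rad, forces in N, time in s.
With the tool pointing down it reaches from about 0.425 to 0.875 m from the base axis. Payload 4.7 kg.
Tool frame: the origin (TCP) lies at the very end of the fingers, on their centre line; the grasp point (between the pads) lies behind it (r.pinch_z is the z of the grasp point in the tool frame, in m); z points along the fingers, y is the line along which they close (so a half turn about z gives the same grasp; the last joint's range is limited). The gripper opens to 85 mm and grips with 20 to 120 N. Pads are 22 mm wide; open, the fingers measure 114 mm over their backs; the gripper's body (76 mm by 85 mm) begins 54 mm behind the grasp point. The pads swing forward as they close: fully open they stand 13 mm farther back than shut.
Start: joints at [-1.263, 0.321, -0.07, 1.45, 0.023, 1.371, -0.057], TCP at [0.188, 0.622, 0.231] pointing down, gripper open.
Joint ranges: [-2.86, 2.86], [-0.3, 2.09], [-1.38, 1.24], [0.06, 2.45], [-1.56, 4.7], [0.09, 2.05], [-2.69, 2.69]. Speed limits (rad/s): [2.57, 2.57, 3.14, 3.14, 3.14, 3.14, 3.14].

## Interface

Orientations are given as a rotation vector (axis times angle).
In Python, from station import r gives the robot as it stands.
- The arm moves only by the tool arm_command, never from a script. Its argument "moves" is a list of rows, each a list of 6 numbers: the shift along the tool's x, y, z in units of 0.4 m (1.0 is 0.4 m), then the turn, a rotation vector about the tool's x, y, z in units of 180 degrees (1.0 is 180 degrees). In form: [[dx, dy, dz, wx, wy, wz], ...]. A call has 1 to 12 rows; each row is the pose to reach, as a shift and turn from the pose commanded when the call began, along the tool's axes at that moment, turning the shorter way round; what a row does not reach only later rows make up. A row lasts 1/12 s, in which the tool goes at most 41.7 mm and 7.16 degrees, less where a joint would pass 70% of its speed; a pose out of reach is approached as far as the arm can. A call with a number of a shift or a turn outside -1 to 1 is refused whole. A call with a gripper value outside its range is refused whole. "gripper" is the opening, from -1 (shut) to 1 (fully open), set as the call begins (left out, the last holds). The fingers move at their own pace and stop on an object; "force" is the grip in N (left out, the last holds). Time passes only in rows, so rows that repeat a pose let the fingers close. It gives the time, the measured TCP pose, the force, the opening and the grip force at its end, in the units of the state.
- r.state(): the state, without advancing time (a new reading comes with each control period).
- r.grab_frame(name): name is "side" or "top"; returns a dict with "frame" (384x512x3 uint8, blue, green, red), "fovy" (degrees; the focal length in pixels is half the picture's height over the tangent of half this angle, whatever the lens; pixels are square), "cx", "cy" (the principal point, pixels), "world_to_cam" (4x4, takes a point from world to camera coordinates). Camera axes: x right, y down, z forward; pixel columns grow to the right and rows downward; lengths in m; the calibration is good to about 2 mm. A picture is of the moment at which its call begins. There is no depth.
- r.job_done(): hands the job in; it is judged then, once.
Trained networks look in a picture, given as the dict that the camera call returned (one of the last four; its "shot" number tells which), for a name from the list of things; names that differ only in an ending like _2 or _b are one class to them, and where a whole thing is asked for, a point or a joint stands for the part that bears it (a point fixed in the world has none). Each returns a list of dicts, best first, with "confidence" (0 to 1); they miss things now and then, are a little off and sometimes report something else, mostly with a low value. They report only what shows in the picture. A call takes as long as a camera call. They do not tell look-alikes from the thing itself.
- r.search_frame(picture, query): "at" ([row, column] in pixels, amid what is visible of it).
- r.trace(picture, query): "pixels" (384x512 bool, what is visible of it) and "at" ([row, column] in pixels, amid what is visible of it).
The state is a dict: "time_s": time; "joints": joint angles; "dq": joint speeds; "tau": joint torques, N m; "position": TCP position; "tcp_rot": TCP orientation; "wrist_force": force on the tool from outside, world axes, zero at the start; "moment": the same for the moment, N m; "gripper_width": finger opening in m; "gripper_force": force on a finger pad.
Only numpy, scipy, OpenCV 4.12 (cv2) and the standard library are available. Lean on these libraries where they do the work, as an engineer would, in place of code of your own. Each camera call takes 0.05 s, during which the arm holds its last target. There are 200 camera calls.

## Working session

There is one attempt and no reset: what is moved stays moved. The work goes in short steps, Python scripts to look and compute and a tool call to move; the robot and the scene stay as the last step left them, time stands still between calls to the robot, and variables do not carry over. Pictures are saved under pics/ and viewed, at most 10 in all, crops included, and the job is handed in when it is done.

Besides the shell and the picture viewer there is one more tool, called by a JSON object that holds its "name" and its "arguments". arm_command: Moves the arm, as the interface text tells. Its arguments: {"type":"object","properties":{"moves":{"type":"array"},"gripper":{"type":"number"},"force":{"type":"number"}},"required":["moves"]}

```bash
mkdir -p pics; ls
cat > h.py <<'E'
import numpy as np, cv2
from station import r
from scipy.spatial.transform import Rotation as R
def cam(p):
    f=192/np.tan(np.radians(p['fovy'])/2); M=np.array(p['world_to_cam']); return f,p['cx'],p['cy'],M
def proj(p,X):
    f,cx,cy,M=cam(p); c=M[:3,:3]@np.array(X)+M[:3,3]; return np.array([cy+f*c[1]/c[2],cx+f*c[0]/c[2]])
def ray(p,rc):
    f,cx,cy,M=cam(p); d=M[:3,:3].T@np.array([(rc[1]-cx)/f,(rc[0]-cy)/f,1]); o=-M[:3,:3].T@M[:3,3]; return o,d
def atz(p,rc,z):
    o,d=ray(p,rc); return o+d*(z-o[2])/d[2]
def tri(p,a,q,b):
    o1,d1=ray(p,a);o2,d2=ray(q,b)
    s=np.linalg.lstsq(np.c_[d1,-d2],o2-o1,rcond=None)[0]
    A,B=o1+s[0]*d1,o2+s[1]*d2; return (A+B)/2,np.linalg.norm(A-B)
E
python3 - <<'E'
from h import *
print(r.state(), r.pinch_z)
S=r.grab_frame('side');T=r.grab_frame('top')
for n,p in(('side',S),('top',T)):
    cv2.imwrite(f'pics/{n}0.png',p['frame']); print(n,p['fovy'],p['cx'],p['cy'],[k for k in p],ray(p,(192,256)))
for q in ['jig','guide_mouth','handle_top','slide_line','pointer_tip','rack','punch','punch_collar','punch_short','punch_headed','stamp','hammer','jar']:
    for n,p in(('S',S),('T',T)):
        print(q,n,[(np.round(d['at'],1).tolist(),round(d['confidence'],2)) for d in r.search_frame(p,q)[:4]])
E
```

```text
pics
{'time_s': 0.0, 'joints': array([-1.26289696,  0.32182638, -0.07005441,  1.451699  ,  0.02258243,
        1.37075328, -0.05692921]), 'dq': array([ 9.48898432e-04,  1.08029759e-03, -1.59221838e-03,  1.12208096e-04,
       -1.19326169e-03,  4.05410516e-06,  1.61677201e-03]), 'tau': array([ 2.24063838e-04, -4.93579781e+01, -3.82044269e-01, -3.14331365e+01,
        1.29940489e-02,  1.17483662e-02, -1.41218339e-05]), 'position': array([0.18813834, 0.62161945, 0.23020899]), 'tcp_rot': array([-4.59860280e-01, -3.10756114e+00,  2.96909452e-03]), 'wrist_force': array([ 0.81401799, -0.24903395,  0.30739629]), 'moment': array([-0.03200491,  0.00359318, -0.03275664]), 'gripper_force': 0.0, 'gripper_width': 0.08510266141016977} -0.0187
side 52.95504889776135 254.8532447695995 190.75619591484852 ['frame', 'fovy', 'cx', 'cy', 'world_to_cam', 'shot'] (array([0.36227559, 0.86266343, 0.78194281]), array([ 0.14926185, -0.75652723, -0.63671557]))
top 55.07589307133348 258.3695711450225 190.2319309317937 ['frame', 'fovy', 'cx', 'cy', 'world_to_cam', 'shot'] (array([ 3.54108618e-01, -3.99648361e-04, 
[... 285 characters left out ...]
178.2, 316.8], 0.65)]
slide_line S [([164.0, 255.5], 0.89)]
slide_line T []
pointer_tip S []
pointer_tip T []
rack S [([247.5, 229.3], 0.61)]
rack T [([184.1, 217.4], 0.8)]
punch S [([232.4, 193.5], 0.64)]
punch T [([178.4, 318.4], 0.38)]
punch_collar S [([210.8, 230.8], 0.67), ([230.7, 198.9], 0.43), ([162.3, 255.5], 0.18)]
punch_collar T [([159.6, 208.0], 0.6), ([226.9, 158.5], 0.16)]
punch_short S [([239.0, 220.8], 0.57)]
punch_short T []
punch_headed S []
punch_headed T []
stamp S [([198.4, 223.9], 0.52)]
stamp T [([181.1, 215.1], 0.57)]
hammer S [([129.3, 296.1], 0.7), ([242.0, 223.0], 0.36)]
hammer T [([208.7, 390.8], 0.74)]
jar S [([305.5, 276.9], 0.67)]
jar T [([225.0, 158.7], 0.87)]
```

Run:
```python
import cv2
a=cv2.imread('pics/side0.png');b=cv2.imread('pics/top0.png')
cv2.imwrite('pics/side0b.png',cv2.resize(a,(800,600),interpolation=cv2.INTER_CUBIC))
cv2.imwrite('pics/top0b.png',cv2.resize(b,(800,600),interpolation=cv2.INTER_CUBIC))
```

```text
(no output)
```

View pics/side0b.png

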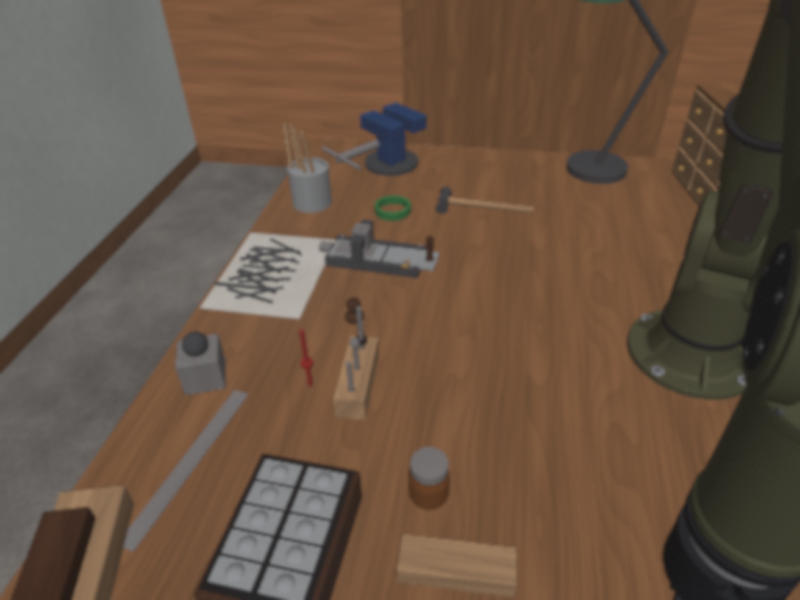

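View pics/top0b.png

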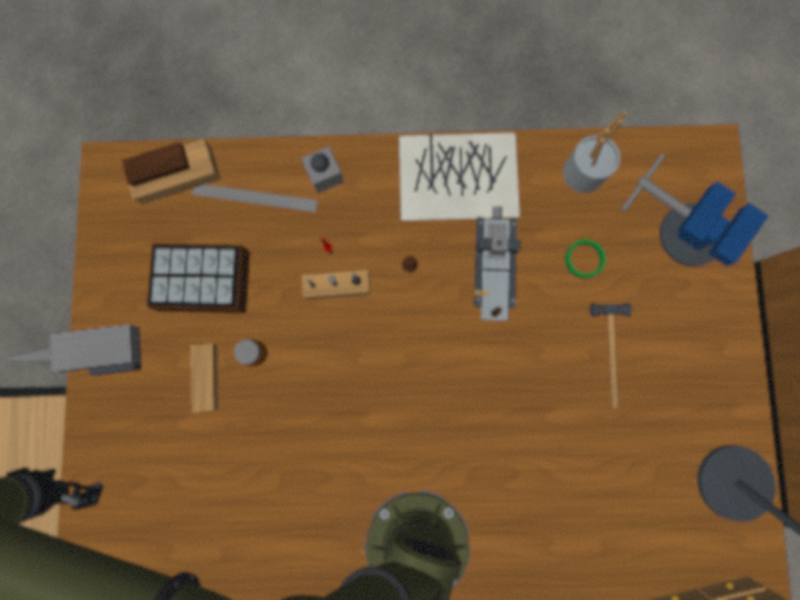

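The side view shows the rack at about (355,375) of 800x600, with the collared tall punch at its far end (360,325) and a red look-alike standing or lying at (306,360). The jig is at (380,255). In the top view the rack is at (335,284) and the punch with the dark collar is its rightmost at (356,280). The jig is at (496,262), with the handle at (497,311) and the pointer at (481,292).

Candidates for the punch are the steel one with a collar at the rack's right end, side (360,325), and the red one at (306,360). The steel one fits, because it stands in the rack and is the longest. I'll confirm it in a crop.

Run:
```python
import cv2,numpy as np
a=cv2.imread('pics/side0.png');b=cv2.imread('pics/top0.png')
def c(i,r0,c0,h,w):return cv2.resize(i[r0:r0+h,c0:c0+w],(400,300),interpolation=cv2.INTER_CUBIC)
o=np.vstack([np.hstack([c(a,185,180,90,120),c(b,160,185,45,60)]),np.hstack([c(a,130,195,67.5.__int__(),90),c(b,127,265,87,116)])])
cv2.imwrite('pics/crop1.png',o)
```

```text
(no output)
```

View pics/crop1.png

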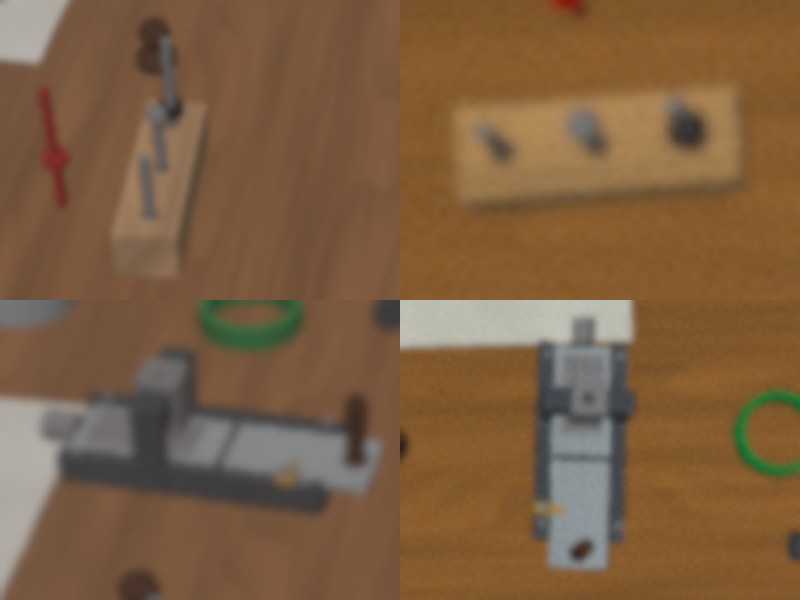

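The crop confirms it: the rack's right-end punch is steel, the tallest, and has the black collar, while the red one lies apart. The headed punch is in the middle and the short one on the left. Next I measure.

Run:
```python
from h import *
S=r.grab_frame('side');T=r.grab_frame('top')
t=lambda x,y:(160+y*45/300-.5,185+(x-400)*.15-.5)      # rack top crop
j=lambda x,y:(127+(y-300)*.29-.5,265+(x-400)*.29-.5)
s=lambda x,y:(185+y*.3-.5,180+x*.3-.5)
js=lambda x,y:(130+(y-300)*67/300-.5,195+x*90/400-.5)
P=lambda n,v:print(n,np.round(v,4))
for n,a in(('c',(457,108)),('c',(740,88)),('c',(742,180)),('c',(468,200))):P(n,atz(T,t(*a),.045))
P('ptopT',atz(T,t(672,100),.135));P('collarT',atz(T,t(688,131),.065))
P('ptopS',atz(S,s(165,40),.135));P('collarS',atz(S,s(172,107),.061))
P('tri',tri(T,t(672,100),S,s(165,40))[0])
P('boreT',atz(T,j(588,398),.08))
P('htopT',atz(T,j(588,544),.08));P('hfootT',atz(T,j(577,556),.022))
P('htopS',atz(S,js(355,398),.08));P('hfootS',atz(S,js(354,460),.022))
P('lineT',[atz(T,j(x,y),.022) for x,y in((553,457),(611,459))])
P('linemid',atz(T,j(582,457.5),.022));P('ptr',atz(T,j(566,509),.024))
P('slide L edge',[atz(T,j(*a),.022) for a in((549,567),(608,568),(553,460),(611,460))])
P('ptrS',atz(S,js(300,474),.024)); P('lineS',atz(S,js(229,443),.022))
for q in('rack','jig','slide','punch'):
  for n,p in(('S',S),('T',T)):
    for d in r.trace(p,q)[:2]:
      m=d['pixels'].astype(np.uint8); print(q,n,round(d['confidence'],2),m.sum(),cv2.minAreaRect(cv2.findNonZero(m)))
```

```text
c [0.6    0.2472 0.045 ]
c [0.6071 0.0963 0.045 ]
c [0.5576 0.0959 0.045 ]
c [0.5504 0.2412 0.045 ]
ptopT [0.5841 0.1232 0.135 ]
collarT [0.581  0.1223 0.065 ]
ptopS [0.5802 0.1229 0.135 ]
collarS [0.5798 0.1204 0.061 ]
tri [0.5821 0.1229 0.1352]
boreT [ 0.6556 -0.1964  0.08  ]
htopT [ 0.508  -0.1897  0.08  ]
hfootT [ 0.503  -0.1866  0.022 ]
htopS [ 0.5044 -0.1861  0.08  ]
hfootS [ 0.5051 -0.1893  0.022 ]
lineT [[ 0.6075 -0.1663  0.022 ]
 [ 0.6039 -0.2265  0.022 ]]
linemid [ 0.6062 -0.1964  0.022 ]
ptr [ 0.552  -0.1771  0.024 ]
slide L edge [[ 0.4923 -0.1573  0.022 ]
 [ 0.4898 -0.2179  0.022 ]
 [ 0.6043 -0.1661  0.022 ]
 [ 0.6028 -0.2264  0.022 ]]
ptrS [ 0.5422 -0.1628  0.024 ]
lineS [ 0.6035 -0.197   0.022 ]
rack S 0.61 98 ((226.0, 226.0), (20.0, 6.0), 90.0)
rack S 0.56 976 ((227.0471649169922, 240.9150848388672), (23.158926010131836, 53.38224411010742), 10.619654655456543)
rack T 0.66 642 ((214.9823455810547, 181.7705841064453), (17.026622772216797, 44.33058166503906), 85.60128784179688)
jig S 0.56 561 ((246.5, 161.0), (20.0, 67.0), 90.0)
slide S 0.57 680 ((245.0, 162.0), (22.0, 70.0), 90.0)
slide T 0.9 787 ((317.08056640625, 173.00259399414062), (16.862194061279297, 62.41913986206055), 1.847610354423523)
punch S 0.72 171 ((195.30308532714844, 228.45538330078125), (35.33440399169922, 7.211102485656738), 86.8201675415039)
punch S 0.52 91 ((229.5192413330078, 208.59616088867188), (24.90675163269043, 5.491251468658447), 78.69007110595703)
punch T 0.61 31 ((209.50001525878906, 158.5), (7.071067810058594, 4.242640495300293), 45.0)
```

```bash
cat >> h.py <<'E'
def go(x,y,z,yaw):
    """row taking the tool, pointing down, to x,y,z with tool y at world angle yaw (deg)"""
    s=r.state(); A=R.from_rotvec(s['tcp_rot']); a=np.radians(yaw)
    ty=np.array([np.cos(a),np.sin(a),0]); tz=np.array([0,0,-1.]); B=R.from_matrix(np.c_[np.cross(ty,tz),ty,tz])
    d=A.inv().apply(np.array([x,y,z])-s['position'])/.4; w=(A.inv()*B).as_rotvec()/np.pi
    print(np.round(d,4).tolist(),np.round(w,4).tolist())
E
python3 - <<'E'
from h import *
go(.40,.37,.25,35); go(.581,.122,.25,-2)
E
```

```text
[-0.6891, -0.4501, -0.0466] [0.0, 0.0, 0.212]
[-1.3018, -0.9124, -0.0466] [0.0, 0.0, 0.4176]
```

{"name": "arm_command", "arguments": {"moves": [[-0.69,-0.45,-0.047,0,0,0.212],[-0.69,-0.45,-0.047,0,0,0.212],[-0.69,-0.45,-0.047,0,0,0.212],[-0.69,-0.45,-0.047,0,0,0.212],[-0.69,-0.45,-0.047,0,0,0.212],[-0.69,-0.45,-0.047,0,0,0.212],[-0.69,-0.45,-0.047,0,0,0.212],[-0.69,-0.45,-0.047,0,0,0.212],[-0.69,-0.45,-0.047,0,0,0.212]], "gripper": 1}}

```text
time_s: 2.65
position: [0.4075, 0.3617, 0.2513]
tcp_rot: [1.467, 2.772, 0.0]
wrist_force: [1.1, -0.8, -0.9]
gripper_width: 0.0851
gripper_force: 0.0
```

Run:
```python
from h import *
print(r.state()['time_s']);go(.581,.122,.25,0)
```

```text
2.65
[-0.7395, 0.0215, 0.0067] [0.0012, 0.0011, 0.1902]
```

{"name": "arm_command", "arguments": {"moves": [[-0.74,0.0215,0.007,0,0,0.19],[-0.74,0.0215,0.007,0,0,0.19],[-0.74,0.0215,0.007,0,0,0.19],[-0.74,0.0215,0.007,0,0,0.19],[-0.74,0.0215,0.007,0,0,0.19],[-0.74,0.0215,0.007,0,0,0.19],[-0.74,0.0215,0.007,0,0,0.19],[-0.74,0.0215,0.007,0,0,0.19],[-0.74,0.0215,0.007,0,0,0.19],[-0.74,0.0215,0.007,0,0,0.19]]}}

```text
time_s: 3.48
position: [0.5769, 0.133, 0.2471]
tcp_rot: [-2.206, -2.236, -0.0]
wrist_force: [0.4, 0.3, -0.7]
gripper_width: 0.0855
gripper_force: 0.0
```

Run:
```python
from h import *
go(.581,.122,.097,0)
S=r.grab_frame('side')
print(proj(S,(.581,.122,.135)),proj(S,r.state()['position']))
cv2.imwrite('pics/s2.png',cv2.resize(S['frame'][140:260,150:310],(800,600),interpolation=cv2.INTER_CUBIC))
```

```text
[-0.028, 0.0101, 0.3753] [-0.0002, -0.0002, 0.0044]
[196.23676493 228.78402478] [163.96837593 226.42858649]
```

View pics/s2.png

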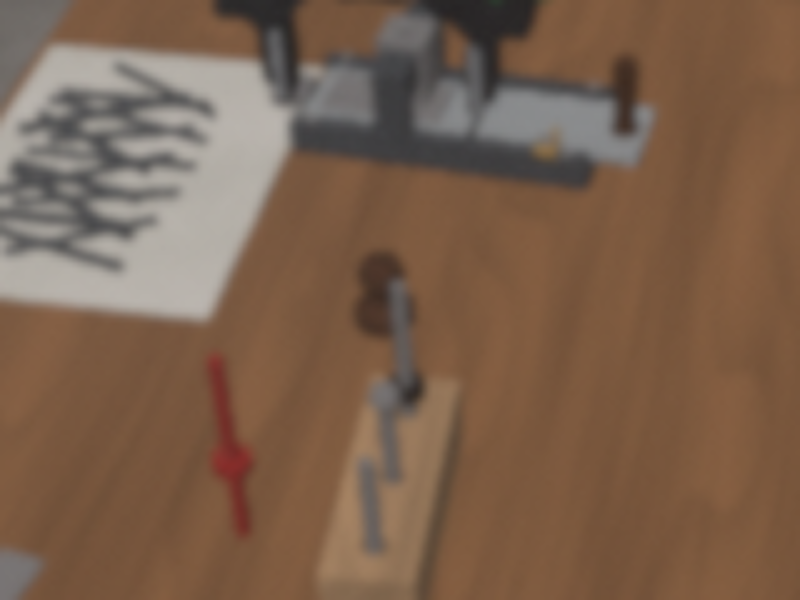

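The fingers straddle the stamp's surroundings in the view. The punch top is at crop (398,283), which fits the estimate within 1 px, so I go down and close.

{"name": "arm_command", "arguments": {"moves": [[-0.028,0.008,0,0,0,0],[-0.028,0.008,0,0,0,0],[-0.028,0.008,0.1,0,0,0.004],[-0.028,0.008,0.2,0,0,0.004],[-0.028,0.008,0.3,0,0,0.004],[-0.028,0.008,0.375,0,0,0.004],[-0.028,0.008,0.375,0,0,0.004],[-0.028,0.008,0.375,0,0,0.004]]}}

```text
time_s: 4.2
position: [0.5793, 0.1215, 0.0965]
tcp_rot: [-2.218, -2.223, 0.004]
wrist_force: [-0.5, 0.6, 1.2]
gripper_width: 0.0853
gripper_force: 0.0
```

{"name": "arm_command", "arguments": {"moves": [[0,0,0,0,0,0],[0,0,0,0,0,0],[0,0,0,0,0,0],[0,0,0,0,0,0],[0,0,0,0,0,0],[0,0,0,0,0,0],[0,0,0,0,0,0],[0,0,0,0,0,0],[0,0,0,0,0,0],[0,0,0,0,0,0]], "gripper": -1, "force": 40}}

```text
time_s: 5.03
position: [0.5809, 0.1214, 0.0979]
tcp_rot: [2.22, 2.223, 0.001]
wrist_force: [-1.4, -0.7, 5.3]
gripper_width: 0.0077
gripper_force: 39.2
```

{"name": "arm_command", "arguments": {"moves": [[0,0,-0.05,0,0,0],[0,0,-0.13,0,0,0],[0,0,-0.21,0,0,0],[0,0,-0.28,0,0,0],[0,0,-0.28,0,0,0],[0,0,-0.28,0,0,0]]}}

```text
time_s: 5.53
position: [0.5814, 0.1214, 0.2106]
tcp_rot: [2.219, 2.222, 0.004]
wrist_force: [-1.0, 0.7, -1.5]
gripper_width: 0.0078
gripper_force: 39.4
```

Run:
```python
from h import *
print(r.state()['gripper_width'],r.state()['position'])
go(.6555,-.197,.205,-3.8)
```

```text
0.007812067142225777 [0.58135562 0.12140067 0.21060801]
[-0.7963, 0.1842, 0.0137] [0.0009, -0.0004, 0.0216]
```

{"name": "arm_command", "arguments": {"moves": [[-0.1,0.023,0,0,0,0.02],[-0.2,0.046,0,0,0,0.02],[-0.3,0.07,0,0,0,0.02],[-0.4,0.092,0,0,0,0.02],[-0.5,0.116,0,0,0,0.02],[-0.6,0.14,0,0,0,0.02],[-0.68,0.16,0.01,0,0,0.0215],[-0.74,0.172,0.013,0,0,0.0215],[-0.78,0.18,0.013,0,0,0.0215],[-0.796,0.184,0.013,0,0,0.0215],[-0.796,0.184,0.013,0,0,0.0215],[-0.796,0.184,0.013,0,0,0.0215]]}}

```text
time_s: 6.53
position: [0.6542, -0.1958, 0.2027]
tcp_rot: [-2.291, -2.146, 0.001]
wrist_force: [0.9, 1.0, -0.9]
gripper_width: 0.0081
gripper_force: 39.3
```

Run:
```python
from h import *
print(r.state()['position'])
S=r.grab_frame('side');T=r.grab_frame('top')
def c(i,r0,c0,h,w):return cv2.resize(i[r0:r0+h,c0:c0+w],(400,600),interpolation=cv2.INTER_CUBIC)
cv2.imwrite('pics/c3.png',np.hstack([c(S['frame'],100,200,90,60),c(T['frame'],110,285,90,60)]))
p=r.state()['position']
for z in(.115,.167,.2): print(z,proj(S,(p[0],p[1],z)),proj(T,(p[0],p[1],z)))
print(proj(S,(.6555,-.197,.08)),proj(T,(.6555,-.197,.08)))
```

```text
[ 0.65418118 -0.19577095  0.20268084]
0.115 [137.33183406 229.58448171] [152.67721448 319.9659396 ]
0.167 [123.37078661 228.56085517] [148.71457527 322.36791208]
0.2 [114.11780755 227.88242506] [146.01680835 324.00317626]
[145.89874744 230.20460609] [154.93861472 319.18818412]
```

View pics/c3.png

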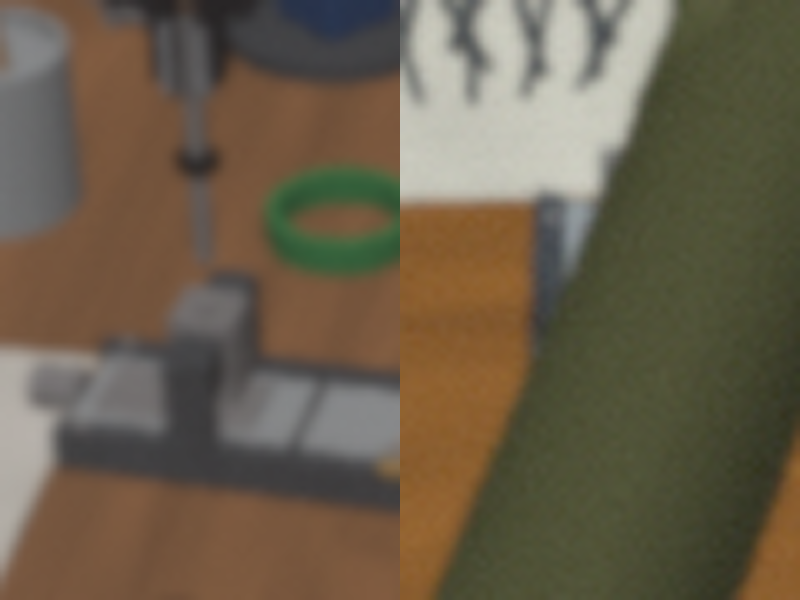

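The side crop shows the punch hanging clear with its tip at (205,262). The sleeve's bore is the dark spot at (207,312). The arm hides the top view. I refine the tip and bore with averaged frames.

Run:
```python
from h import *
F=[r.grab_frame('side') for _ in range(5)];S=F[0]
g=np.mean([f['frame'] for f in F],0).mean(2)
print(np.round(g[141:152,224:239]).astype(int)) # rows141.. cols224..
print('shaft');print(np.round(g[126:142,224:238]).astype(int))
p=r.state()['position'];print(p)
for z in(.1098,.125,.140): print(z,proj(S,(*p[:2],z)))
for b in((.6555,-.197),(.6545,-.197),(.6555,-.195)):print(b,proj(S,(*b,.08)))
```

```text
[[ 86  87  88  90  92  91  89  83  77  75  75  76  76  77  78]
 [ 86  87  90  94  96  97  93  87  81  79  78  76  73  70  72]
 [ 87  88  93  99 104 105 104 100  96  93  92  88  80  71  69]
 [ 87  90  96 103 109 110 110 109 107 105 104 100  90  75  70]
 [ 88  93 100 107 110 110 109 108 108 108 108 104  92  76  71]
 [ 90  96 104 110 110 108 105 105 106 109 108 101  87  72  69]
 [ 91  98 105 108 110 107 105 106 107 109 106  95  80  68  67]
 [ 90  95 100 103 105 105 105 106 107 106 101  88  75  65  67]
 [ 88  90  92  92  95  97  98  99 100  99  93  82  71  65  67]
 [ 83  84  83  81  81  83  85  86  88  89  86  78  70  65  66]
 [ 76  77  75  73  72  73  74  75  76  81  81  76  70  65  66]]
shaft
[[85 83 77 69 67 67 69 74 81 85 87 87 87 88]
 [85 85 84 81 81 82 81 83 85 87 88 88 89 89]
 [86 87 87 87 89 89 86 86 87 88 88 89 89 89]
 [86 88 88 90 92 92 89 87 88 88 89 89 89 90]
 [87 88 88 89 92 92 90 88 88 89 89 90 90 89]
 [87 88 88 89 91 92 90 89 89 89 90 90 90 89]
 [88 88 88 88 90 91 90 89 89 90 90 91 90 89]
 [88 88 87 88 89 90 90 90 90 91 91 91 89 88]
 [88 88 87 87 88 90 90 88 89 91 92 91 89 88]
 [88 87 86 87 88 90 90 88 89 91 92 91 90 89]
 [87 87 86 86 87 89 90 88 90 91 92 91 90 89]
 [87 86 86 87 87 90 90 89 90 92 92 91 90 90]
 [86 86 87 87 89 91 92 91 91 92 92 91 91 90]
 [86 86 87 88 89 90 91 90 90 90 90 89 89 88]
 [86 86 87 89 89 90 90 86 83 82 83 83 83 84]
 [86 87 88 90 92 91 89 83 77 75 75 76 76 77]]
[ 0.6548183  -0.19588217  0.20436253]
0.1098 [138.45879617 229.76810324]
0.125 [134.47603189 229.47685664]
0.14 [130.48565127 229.18505307]
(0.6555, -0.197) [145.89874744 230.20460609]
(0.6545, -0.197) [145.92258867 230.49490116]
(0.6555, -0.195) [146.22032145 230.06833019]
```

Run:
```python
from h import *
F=[r.grab_frame('side') for _ in range(4)];S=F[0]
m=np.mean([f['frame'] for f in F],0); g=m[...,0]-m[...,2]
p=r.state()['position'];print(p)
for row in range(127,141):
    w=g[row,223:238]; b=np.median(np.r_[w[:3],w[-3:]]); w=np.clip(w-b-8,0,None); c=(w*np.arange(223,238)).sum()/max(w.sum(),1e-6)
    z=min(np.linspace(.09,.17,400),key=lambda z:abs(proj(S,(*p[:2],z))[0]-row))
    print(row,round(c,2),round(w.sum()),'pred',proj(S,(*p[:2],z))[1].round(2),round(z,3))
```

```text
[ 0.65463475 -0.19678055  0.20424533]
127 229.2 105 pred 229.06 0.152
128 229.25 108 pred 229.13 0.149
129 229.31 106 pred 229.21 0.145
130 229.37 104 pred 229.28 0.141
131 229.43 101 pred 229.35 0.138
132 229.51 99 pred 229.42 0.134
133 229.59 99 pred 229.5 0.13
134 229.66 102 pred 229.57 0.126
135 229.72 103 pred 229.64 0.122
136 229.79 101 pred 229.72 0.119
137 229.83 88 pred 229.79 0.115
138 229.91 50 pred 229.86 0.111
139 230.33 4 pred 229.93 0.107
140 233.94 31 pred 230.01 0.103
```

Run:
```python
from h import *
T=r.grab_frame('top');S=r.grab_frame('side')
a=cv2.imread('pics/top0.png');b=cv2.imread('pics/side0.png')
def c(i,r0,c0,h,w):
    o=cv2.resize(i[r0:r0+h,c0:c0+w],(400,600),interpolation=cv2.INTER_CUBIC); return cv2.normalize(o,None,0,255,cv2.NORM_MINMAX)
L=c(a,138,305,45,30);Q=c(b,133,215,36,24)
k=600/45
for z,col in((.08,(0,0,255)),):
  for d in((0,0),(17,17),(17,-17),(-17,17),(-17,-17)):
    for y,cl in((-.1964,(0,0,255)),(-.199,(0,255,0))):
      t=np.radians(-3.8);X=(.6555+(d[0]*np.cos(t)-d[1]*np.sin(t))/1e3,y+(d[0]*np.sin(t)+d[1]*np.cos(t))/1e3,.08)
      u=(proj(T,X)-[138,305]+.5)*k; cv2.circle(L,(int(u[1]),int(u[0])),3,cl,-1)
      u=(proj(S,X)-[133,215]+.5)*600/36; cv2.circle(Q,(int(u[1]),int(u[0])),3,cl,-1)
cv2.imwrite('pics/c4.png',np.hstack([L,Q]))
```

```text
(no output)
```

View pics/c4.png

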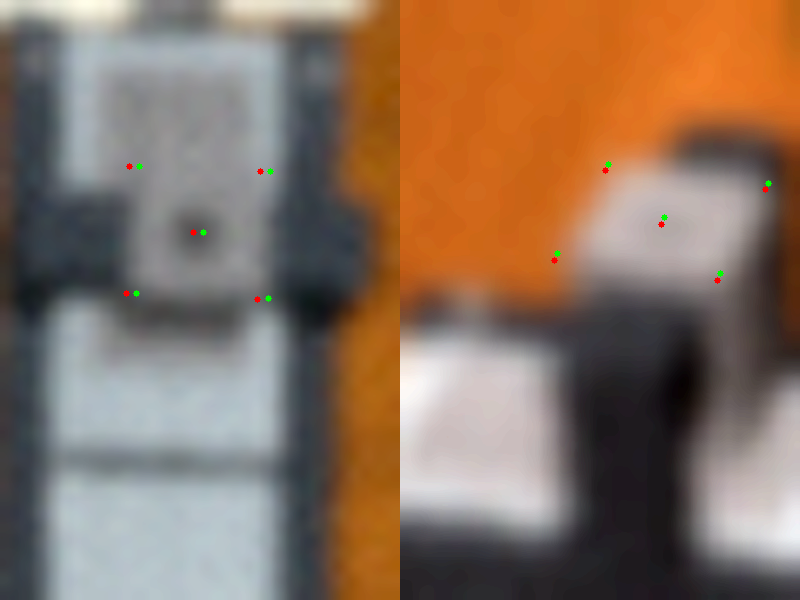

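In the top crop the bore is at (197,232), which gives x 0.6555, y -0.1974. In the side crop it is near (668,222), about 1 mm nearer. The punch hangs within 1 mm of that, so I lower it carefully to just inside the mouth.

{"name": "arm_command", "arguments": {"moves": [[0,0.001,0.03,0,0,0],[0,0.001,0.06,0,0,0],[0,0.001,0.07,0,0,0],[0,0.001,0.08,0,0,0],[0,0.001,0.085,0,0,0],[0,0.001,0.09,0,0,0],[0,0.001,0.095,0,0,0],[0,0.001,0.095,0,0,0]]}}

```text
time_s: 7.85
position: [0.6558, -0.1982, 0.17]
tcp_rot: [2.292, 2.144, 0.004]
wrist_force: [0.1, -1.4, 0.1]
gripper_width: 0.0075
gripper_force: 40.6
```

{"name": "arm_command", "arguments": {"moves": [[0,0,0.008,0,0,0],[0,0,0.016,0,0,0],[0,0,0.024,0,0,0],[0,0,0.032,0,0,0],[0,0,0.04,0,0,0],[0,0,0.04,0,0,0]]}}

```text
time_s: 8.35
position: [0.6545, -0.1973, 0.1486]
tcp_rot: [-2.293, -2.146, 0.002]
wrist_force: [0.3, -1.9, -1.9]
gripper_width: 0.0079
gripper_force: 40.4
```

{"name": "arm_command", "arguments": {"moves": [[0,0,0.01,0,0,0],[0,0,0.02,0,0,0],[0,0,0.03,0,0,0],[0,0,0.04,0,0,0],[0,0,0.05,0,0,0],[0,0,0.058,0,0,0],[0,0,0.064,0,0,0],[0,0,0.064,0,0,0]]}}

```text
time_s: 9.02
position: [0.6548, -0.1973, 0.1238]
tcp_rot: [-2.294, -2.147, 0.001]
wrist_force: [0.3, -3.4, -3.9]
gripper_width: 0.0073
gripper_force: 40.5
```

{"name": "arm_command", "arguments": {"moves": [[0,0,0.004,0,0,0],[0,0,0.007,0,0,0],[0,0,0.009,0,0,0],[0,0,0.009,0,0,0]]}}

```text
time_s: 9.35
position: [0.655, -0.1974, 0.1211]
tcp_rot: [2.293, 2.146, -0.0]
wrist_force: [0.1, -3.9, 0.4]
gripper_width: 0.0078
gripper_force: 40.9
```

{"name": "arm_command", "arguments": {"moves": [[0,0,0,0,0,0],[0,0,0,0,0,0],[0,0,0,0,0,0],[0,0,0,0,0,0],[0,0,0,0,0,0],[0,0,0,0,0,0],[0,0,0,0,0,0]], "gripper": 0}}

```text
time_s: 9.93
position: [0.655, -0.1968, 0.1209]
tcp_rot: [-2.293, -2.147, -0.0]
wrist_force: [-0.1, -0.4, 0.5]
gripper_width: 0.0426
gripper_force: 0.0
```

{"name": "arm_command", "arguments": {"moves": [[0,0,-0.08,0,0,0],[0,0,-0.16,0,0,0],[0,0,-0.2,0,0,0],[0,0,-0.2,0,0,0]]}}

```text
time_s: 10.27
position: [0.6573, -0.1982, 0.2063]
tcp_rot: [2.289, 2.142, 0.007]
wrist_force: [-0.0, -0.2, -0.1]
gripper_width: 0.0425
gripper_force: 0.0
```

Run:
```python
from h import *
F=[r.grab_frame('side') for _ in range(4)];S=F[0]
m=np.mean([f['frame'] for f in F],0).astype(np.uint8)
print(r.state()['position'],r.state()['gripper_width'])
for z in(.08,.158):print(proj(S,(.655,-.197,z)))
L=cv2.resize(m[110:170,205:245],(400,600),interpolation=cv2.INTER_CUBIC)
Q=cv2.resize(m[145:181,240:264],(400,600),interpolation=cv2.INTER_CUBIC)
# pointer/line crop shown larger on the right, unviewed columns 235..275
Q=cv2.resize(m[140:185,240:270],(400,600),interpolation=cv2.INTER_CUBIC)
cv2.imwrite('pics/c5.png',np.hstack([L,Q]))
T=r.grab_frame('top'); go(.506,-.1875,.15,-3.8); go(.506,-.1875,.035,-3.8)
```

```text
[ 0.6542901  -0.19653483  0.19936874] 0.04255430276838339
[145.91066735 230.34974506]
[125.43964975 228.85422632]
[-0.002, -0.3708, 0.1238] [-0.0009, -0.0002, 0.0001]
[-0.0022, -0.37, 0.4113] [-0.0009, -0.0002, 0.0001]
```

View pics/c5.png

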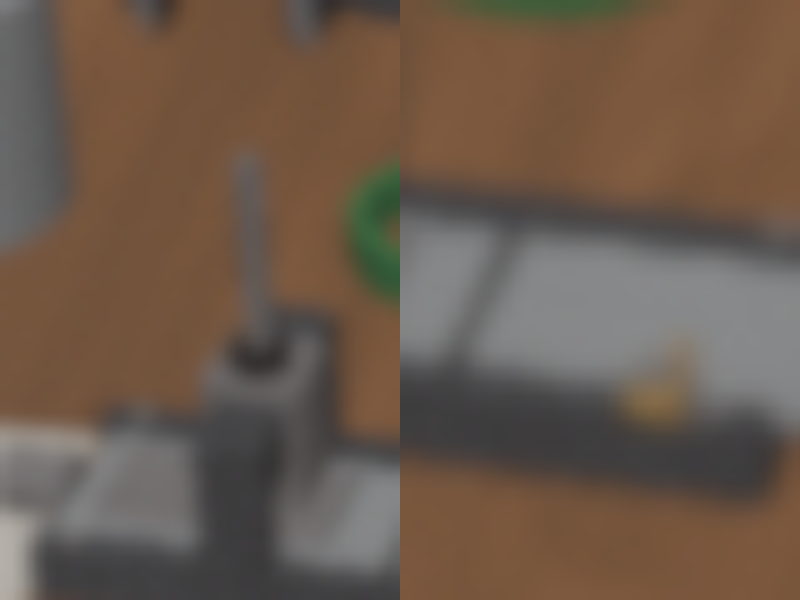

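The punch stands seated: its top is at crop (247,155), matching the predicted row 125.4, and its collar is on the sleeve. On the right, the line runs from (512,228) to (460,360) and the pointer tip is near (686,338). I measure the pull while moving to the handle.

{"name": "arm_command", "arguments": {"moves": [[0,-0.1,0,0,0,0],[0,-0.2,0,0,0,0],[0,-0.3,0.02,0,0,0],[-0.001,-0.36,0.08,0,0,0],[-0.001,-0.37,0.16,0,0,0],[-0.001,-0.37,0.24,0,0,0],[-0.001,-0.37,0.24,0,0,0]], "gripper": 0.3}}

```text
time_s: 11.1
position: [0.5018, -0.1856, 0.0986]
tcp_rot: [-2.286, -2.14, 0.01]
wrist_force: [-1.2, 1.5, -1.1]
gripper_width: 0.0555
gripper_force: 0.0
```

Run:
```python
from h import *
S=r.grab_frame('side');T=r.grab_frame('top')
e=np.array([np.cos(np.radians(-3.8)),np.sin(np.radians(-3.8)),0])
k=lambda x,y:(140+y*.075-.5,240+(x-400)*.075-.5)
tip=atz(S,k(686,338),.024);a=atz(S,k(512,228),.022);b=atz(S,k(460,360),.022)
print('side',tip,a,b,'mid',(a+b)/2,'d',((a+b)/2-tip)@e)
a=cv2.imread('pics/top0.png').astype(int)
ye=a[165:182,300:335]; print('yellow B-R+');print((ye[...,2]-ye[...,0])[5:16,0:22])
print(proj(T,(.552,-.178,.024)),proj(T,(.6062,-.1955,.022)))
g=a.mean(2)[165:175,305:330];print(np.round(g).astype(int))
print(proj(S,(.506,-.1875,.08)),r.state()['position']); go(.506,-.1875,.036,-3.8)
print([(d['at'],d['confidence']) for q in('handle_top',) for d in r.search_frame(S,q)])
cv2.imwrite('pics/c6.png',cv2.resize(S['frame'][120:190,215:290],(643,600),interpolation=cv2.INTER_CUBIC))
```

```text
side [ 0.54899873 -0.18208826  0.024     ] [ 0.60278312 -0.22670415  0.022     ] [ 0.60437761 -0.16685577  0.022     ] mid [ 0.60358036 -0.19677996  0.022     ] d 0.055435309447142436
yellow B-R+
[[ 89  87  85  72  31   0  -9  -9 -11 -10 -10 -10 -10 -10 -10  -9 -10 -10
  -10 -11 -12 -11]
 [ 88  86  84  65  29   0 -11 -10 -11 -10 -10  -9  -9 -11 -11 -11 -10  -8
   -9  -8 -11 -11]
 [ 91  92  83  65  28   0  -8  -8  -8  -7  -9  -9  -8  -9  -9 -10  -7  -8
   -6  -9 -10 -10]
 [ 88  90  82  65  27   1  -6 -10  -8  -8  -9  -9  -8  -8  -8 -10 -10  -8
   -8  -7  -7  -8]
 [ 88  86  82  62  27   1  -8  -8  -8  -9  -8 -11 -10  -9 -10 -12 -11 -10
  -12 -11 -12 -11]
 [ 87  88  87  60  26  -3  -7 -10  -6 -11 -12 -10 -11 -12 -10 -11 -11 -12
  -11 -12 -13 -10]
 [ 90  85  83  60  23  -5 -10  -8 -11  -9 -12 -12 -11 -11 -11 -11 -10 -13
  -12 -11 -11 -12]
 [ 91  87  86  63  24  -2  -8 -11  -8  -9 -11 -10 -11  -9 -10 -10 -13 -12
  -11 -11 -13 -12]
 [ 89  91  82  61  25  -3  -9  -7  -9 -11 -11 -12  -9 -11 -12 -10 -12 -12
  -12 -12 -13 -11]
 [ 90  90  84  64  24  -4  -8 -11 -11 -13 -11 -11 -12 -11 -12 -11 -
[... 665 characters left out ...]
 149
  148 148 134  99  76  72  74]
 [ 68  72  79 100 128 141 140 139 141 142 143 145 142 142 145 145 147 144
  145 145 132  97  73  71  74]
 [ 70  71  75  96 117 124 123 124 124 127 129 128 127 127 130 134 136 134
  134 136 122  93  74  71  74]
 [ 72  72  75  92 110 111 110 107 107 108 110 111 107 107 111 116 117 117
  118 115 104  83  70  70  72]
 [ 70  68  77  96 119 126 122 116 114 118 117 116 114 113 116 115 117 120
  118 112  97  78  68  71  73]
 [ 72  70  78 105 133 143 138 137 138 139 137 137 136 136 137 136 137 136
  136 130 109  87  71  71  70]]
[151.10916019 273.96735758] [ 0.50628195 -0.18736898  0.10400962]
[-0.0004, -0.0001, 0.17] [-0.0011, 0.0, 0.0001]
[([161.6, 253.9], 0.69)]
```

View pics/c6.png

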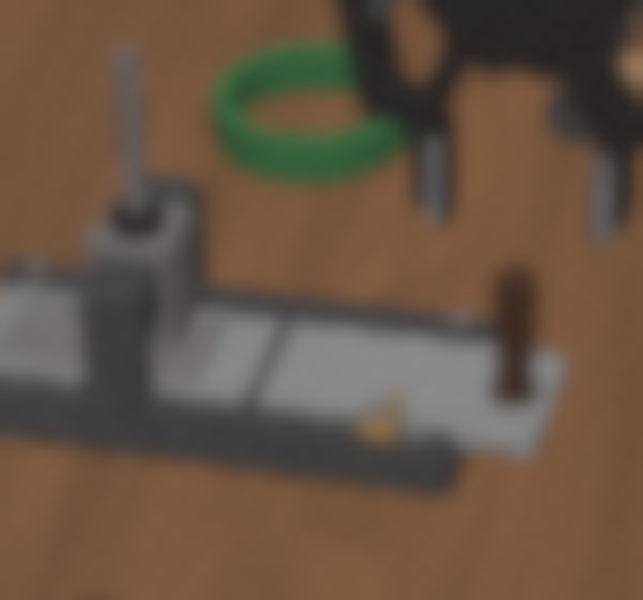

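The open fingers straddle the handle: finger midpoint (518,215), handle top (516,272). I lower and grip.

{"name": "arm_command", "arguments": {"moves": [[0,0,0.05,0,0,0],[0,0,0.1,0,0,0],[0,0,0.14,0,0,0],[0,0,0.165,0,0,0],[0,0,0.168,0,0,0],[0,0,0.168,0,0,0]]}}

```text
time_s: 11.75
position: [0.5081, -0.188, 0.0385]
tcp_rot: [2.293, 2.146, 0.0]
wrist_force: [-0.2, 0.3, 0.5]
gripper_width: 0.0555
gripper_force: 0.0
```

{"name": "arm_command", "arguments": {"moves": [[0,0,0,0,0,0],[0,0,0,0,0,0],[0,0,0,0,0,0],[0,0,0,0,0,0],[0,0,0,0,0,0],[0,0,0,0,0,0],[0,0,0,0,0,0],[0,0,0,0,0,0]], "gripper": -1, "force": 60}}

```text
time_s: 12.42
position: [0.5052, -0.1877, 0.0386]
tcp_rot: [-2.291, -2.143, 0.002]
wrist_force: [-8.6, 2.2, 9.6]
gripper_width: 0.0165
gripper_force: 58.3
```

{"name": "arm_command", "arguments": {"moves": [[0,-0.015,0,0,0,0],[0,-0.03,0,0,0,0],[0,-0.045,0,0,0,0],[0,-0.06,0,0,0,0],[0,-0.075,0,0,0,0],[0,-0.09,0,0,0,0],[0,-0.105,0,0,0,0],[0,-0.12,0,0,0,0],[0,-0.125,0,0,0,0],[0,-0.125,0,0,0,0],[0,-0.125,0,0,0,0]]}}

```text
time_s: 13.33
position: [0.4605, -0.1847, 0.0387]
tcp_rot: [2.288, 2.143, 0.006]
wrist_force: [8.4, -2.2, -6.5]
gripper_width: 0.0167
gripper_force: 59.5
```

Run:
```python
from h import *
F=[r.grab_frame('side') for _ in range(4)];G=[r.grab_frame('top') for _ in range(4)]
m=np.mean([f['frame'] for f in F],0).astype(np.uint8);n=np.mean([f['frame'] for f in G],0).astype(np.uint8)
print(r.state())
L=cv2.resize(m[150:180,245:275],(600,600),interpolation=cv2.INTER_CUBIC)
Q=cv2.resize(n[165:210,305:320],(200,600),interpolation=cv2.INTER_CUBIC)
cv2.imwrite('pics/c7.png',np.hstack([L,Q]))
```

```text
{'time_s': 13.7333, 'joints': array([-0.26245365,  0.20699169,  0.64454215,  2.05910849, -0.15747989,
        0.91491894,  0.40190516]), 'dq': array([ 1.91525989e-03,  2.40387429e-03, -7.66036403e-04, -1.42365083e-04,
       -2.62095563e-03,  2.06435344e-03,  6.76045702e-05]), 'tau': array([  0.8629841 , -31.70589924,   4.67950612, -22.72792518,
         0.61878154,   2.29897387,   0.04324726]), 'position': array([ 0.46064647, -0.18470091,  0.03868826]), 'tcp_rot': array([2.28848085, 2.14330775, 0.00604243]), 'wrist_force': array([ 9.30520987, -0.78059477, -6.31052583]), 'moment': array([-0.17183799, -1.1948522 , -0.06325768]), 'gripper_force': 59.54731464385986, 'gripper_width': 0.016012861414941827}
```

View pics/c7.png

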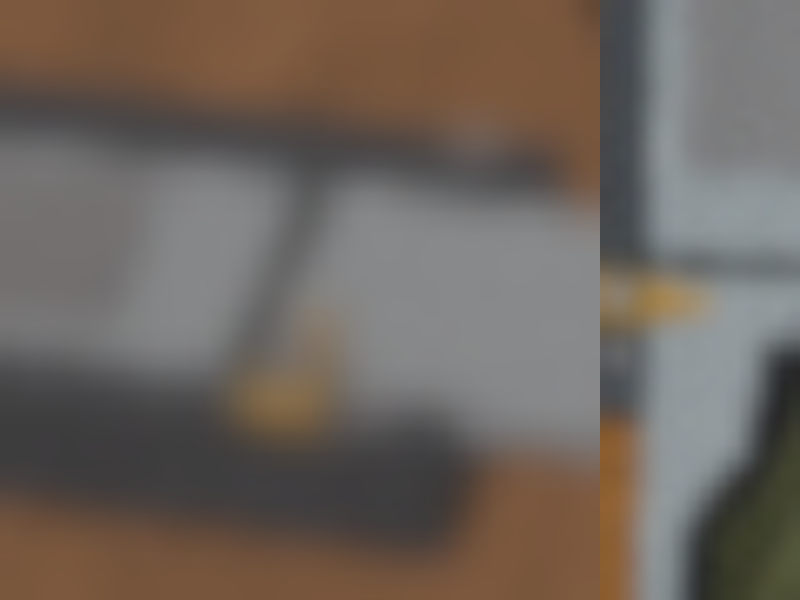

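Run:
```python
from h import *
S=r.grab_frame('side');T=r.grab_frame('top')
e=np.array([np.cos(np.radians(-3.8)),np.sin(np.radians(-3.8)),0])
k=lambda x,y:(150+y/20-.5,245+x/20-.5); t=lambda x,y:(165+y*.075-.5,305+(x-600)*.075-.5)
tip=atz(S,k(325,312),.024);a=atz(S,k(312,180),.022);b=atz(S,k(250,360),.022)
print('side',tip,a,b,((a+b)/2-tip)@e)
tip=atz(T,t(710,300),.024);a=atz(T,t(660,260),.022);b=atz(T,t(780,265),.022)
print('top',tip,a,b,((a+b)/2-tip)@e)
```

```text
side [ 0.54942272 -0.18056017  0.024     ] [ 0.55873    -0.22158651  0.022     ] [ 0.56003272 -0.16781005  0.022     ] 0.010873731111094203
top [ 0.55237569 -0.17755168  0.024     ] [ 0.56387066 -0.16489828  0.022     ] [ 0.56172456 -0.19697606  0.022     ] 0.01062337864309356
```

{"name": "arm_command", "arguments": {"moves": [[0,-0.008,0,0,0,0],[0,-0.016,0,0,0,0],[0,-0.023,0,0,0,0],[0,-0.0265,0,0,0,0],[0,-0.0265,0,0,0,0],[0,-0.0265,0,0,0,0]]}}

```text
time_s: 14.33
position: [0.4503, -0.184, 0.0387]
tcp_rot: [2.288, 2.143, 0.007]
wrist_force: [9.1, -1.3, -8.4]
gripper_width: 0.0165
gripper_force: 59.6
```

Run:
```python
from h import *
F=[r.grab_frame('side') for _ in range(4)];G=[r.grab_frame('top') for _ in range(4)]
m=np.mean([f['frame'] for f in F],0).astype(np.uint8);n=np.mean([f['frame'] for f in G],0).astype(np.uint8)
s=r.state();print(s['position'],s['gripper_force'],s['gripper_width'])
L=cv2.resize(m[150:180,245:275],(600,600),interpolation=cv2.INTER_CUBIC)
Q=cv2.resize(n[165:210,305:320],(200,600),interpolation=cv2.INTER_CUBIC)
cv2.imwrite('pics/c8.png',np.hstack([L,Q]))
g=n.astype(int).mean(2)[180:194,308:322];print(np.round(g).astype(int))
S=F[0];print(proj(S,(.655,-.197,.158)))
cols=m.astype(int)[123:130,222:236];print(cols[...,0]-cols[...,2])
```

```text
[ 0.45041889 -0.18404607  0.03869541] 59.56692337989807 0.016633577044449326
[[107 137 145 140 134 135 135 135 134 133 133 135 135 135]
 [107 138 148 146 145 145 145 146 143 141 140 144 144 144]
 [106 138 149 148 149 150 151 150 148 148 148 149 150 149]
 [106 137 149 149 149 150 152 152 150 150 151 152 152 151]
 [107 136 149 149 150 149 151 150 150 149 151 151 151 151]
 [112 136 147 146 146 146 147 147 146 147 148 148 149 149]
 [116 131 139 141 140 137 133 132 131 134 136 138 137 138]
 [117 124 132 135 133 123 116 112 110 114 118 121 121 118]
 [114 127 134 136 136 130 122 117 115 117 120 121 119 110]
 [115 134 141 146 146 144 142 141 139 138 139 141 137 123]
 [116 137 146 148 150 151 152 150 149 149 149 150 143 123]
 [115 140 149 150 150 153 152 152 152 151 150 148 136 109]
 [115 140 150 149 150 152 153 152 149 146 144 138 121  88]
 [117 141 149 151 151 153 154 152 144 131 124 114  96  66]]
[125.43964975 228.85422632]
[[-56 -56 -57 -57 -56 -57 -58 -57 -57 -58 -58 -57 -58 -58]
 [-57 -56 -57 -56 -57 -56 -53 -49 -50 -54 -57 -58 -58 -58]
 [-57 -57 -56 -56 -56 -53 -42 -33 -37 -47 -55 -57 -58 -58]
 [-57 -56 -56 -57 -56 -49 -33 -21 -24 -40 -54 -58 -58 -58]
 [-56 -56 -56 -57 -56 -48 -29 -14 -18 -36 -53 -58 -58 -59]
 [-57 -56 -56 -57 -57 -49 -29 -14 -17 -35 -52 -58 -58 -58]
 [-55 -55 -56 -58 -57 -49 -32 -15 -16 -35 -52 -59 -60 -60]]
```

View pics/c8.png

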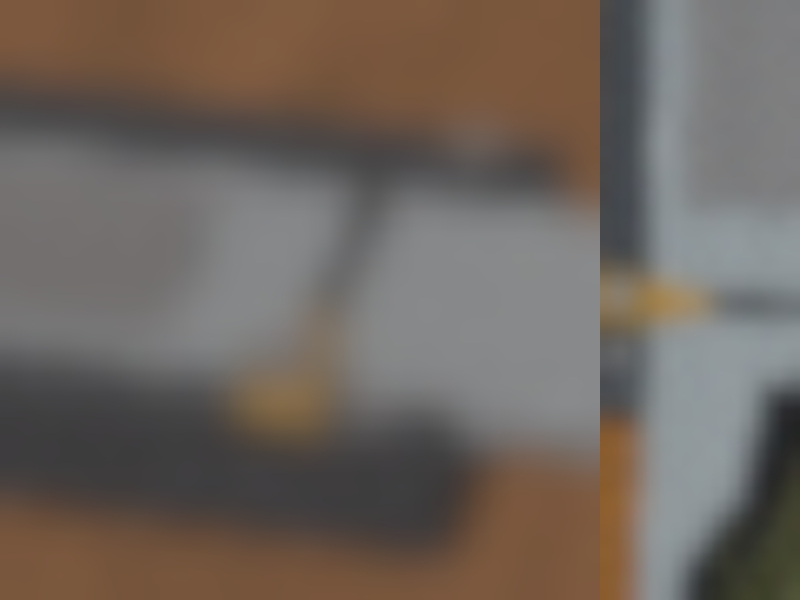

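In both views the line runs straight into the pointer tip, at top (712,302) and side (325,305). The grip holds at 60 N and the punch still stands. I hand in.

```bash
python3 -c "
from station import r
print(r.job_done())"
```

```text
the job is handed in; nothing more can be done
None
```

The collared punch is seated in the guide sleeve and released, and the gripper is holding the slide with its black line at the pointer tip; the job is handed in, but no verdict came back.

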